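# Turn a covered lens holder over onto a sloped tray and lift the holder off

### The arm

A 6-joint arm with a two-finger parallel gripper is mounted at the origin on a cart in front of the work surface, level with it; the furniture and walls round the work are solid. World frame = base frame: x ahead of the robot, y to its left, z up, the work surface at z = 0. Lengths are in m, angles in degrees, forces in N, time in s.
With the tool pointing down it reaches from about 0.325 to 0.925 m from the base axis. Payload 3.1 kg.
Tool frame: the origin (TCP) lies midway between the tips of the shut fingers; the grasp point (between the pads) lies 19 mm behind it; z points along the fingers, y is the line along which they close (so a half turn about z gives the same grasp; the last joint's range is limited). The gripper opens to 85 mm and grips with 20 to 120 N. Pads are 22 mm wide; open, the fingers measure 114 mm over their backs; the gripper's body (76 mm by 85 mm) begins 54 mm behind the grasp point. The pads swing forward as they close: fully open they stand 13 mm farther back than shut.
Start: joints at [66.394, 12.427, 92.441, -0, 75.132, -6.429], TCP at [0.185, 0.597, 0.231] pointing down, gripper open.
Joint ranges: [-157.48, 157.48], [-44.54, 120.13], [17.64, 146.25], [-64.5, 244.5], [7.68, 150.69], [-147.95, 147.95]. Speed limits (degrees/s): [159.86, 159.86, 180, 180, 180, 180].

### API

Orientations are given as [roll, pitch, yaw] about the fixed x, y, z axes, in that order (R = Rz(yaw) Ry(pitch) Rx(roll)).
In Python, from rig import * gives the robot as it stands. The module is installed in compiled form; this text tells all that it offers.
- The arm moves only by the tool apply_moves, never from a script. Its argument "motion" is a list that holds one entry, the list of rows, each a list of 5 numbers: the shift along the tool's x, y, z in m, then the turn about the tool's z in degrees, then the opening, from 0 (shut) to 1 (fully open). In form: [[[x, y, z, roll, jaw], ...]]. A call has 1 to 20 rows; each row is the pose to reach, as a shift and turn from the pose commanded when the call began, along the tool's axes at that moment; what a row does not reach only later rows make up. A row lasts 1/10 s, in which the tool goes at most 50 mm and 8.59 degrees, less where a joint would pass 70% of its speed; a pose out of reach is approached as far as the arm can. A call with a gripper value outside its range is refused whole. The fingers move at their own pace and stop on an object; "squeeze" is the grip in N (left out, the last holds). Time passes only in rows, so rows that repeat a pose let the fingers close. It gives the time, the measured TCP pose, the force, the opening and the grip force at its end, in the units of the state.
- observe(): the state, without advancing time (a new reading comes with each control period).
- camera(name): name is "scene" or "top" or "wrist"; returns a dict with "img" (400x640x3 uint8, red, green, blue), "camera_matrix" (3x3 intrinsics, pixels), "R" (3x3) and "t" (3): a world point X has camera coordinates R X + t. Camera axes: x right, y down, z forward; pixel columns grow to the right and rows downward; lengths in m; the calibration is good to about 2 mm. A picture is of the moment at which its call begins. There is no depth.
- sign_off(): hands the job in; it is judged then, once.
The state is a dict: "time_s": time; "joint_pos": joint angles; "qd": joint speeds; "effort": joint torques, N m; "position": TCP position; "orientation": TCP orientation; "contact_force": force on the tool from outside, world axes, zero at the start; "ft_torque": the same for the moment, N m; "grip_width": finger opening in m; "finger_force": force on a finger pad.
Only numpy, scipy, OpenCV 4.12 (cv2) and the standard library are available. Lean on these libraries where they do the work, as an engineer would, in place of code of your own. Each camera call takes 0.05 s, during which the arm holds its last target. There are 200 camera calls.

### The job

The lens holder on the sloping stand has a loose metal cover lying on it and a lens in its pocket. Pinch holder and cover together by their overhanging upper end, carry them to the sloping tray, turn them over so that the cover lies on the tray against its lower ledge with the holder upside down on top, and let go. Then lift the holder off, leaving the lens lying in the cover, and put the empty holder back where it was on its stand, upside down as it is.

Things in the scene. Friction and masses are not known exactly. Their poses are not given: they have to be found in the camera images.
- holder_mid (a point): Centre of the black lens holder, 112 x 60 x 18 mm (x, y, z), the lower of the pair, on a grey stand like the tray (no side rims). x points down its 45 degree slope, ahead and to the left; z out of its face, up at first. Pocket 32 mm wide, 8.5 deep, at x = +24. Upper 54 mm overhang free. Note its start: it must return there. The bare holder lying on the desk is not wanted.
- cover_mid (a point): Centre of the loose aluminium cover, 112 x 44 x 8 mm, lying face down on the holder, ends flush, 13 mm from the holder's centre (pair 26 mm thick). x downhill, z out of its recessed face (into the holder at first). Recess 32 mm wide, 3.5 deep, at x = +24, over the pocket. It is 8 mm narrower than the holder each side: the holder alone can be taken by its 60 mm wide sides.
- lens_mid (a point): Centre of the brass-mounted round lens, 28 mm across, 10 mm thick, hidden in the holder's pocket at first. Once turned over it lies in the cover's recess and stands 6.5 mm proud of the cover, so draw the holder off square to the slope.
- tray_seat (a point): Where the cover's centre lies when seated on the fixed steel tray. Frame level, z up; the 45 degree bed falls towards +x: normal (.707, 0, .707), uphill (-.707, 0, .707). Bed surface 4 mm below along the normal; 57 mm wide, rims 2.5 mm high; ledge 24 mm high, 56 mm downhill; bed's upper edge 2 mm downhill of this point, so the pair's upper 54 mm overhang. Column and 110 x 80 mm foot below.

How it is judged (in metres and radians):
On the way, in this order (a step that is already met when the one before it is completed fails the run):
1. holder, cover and lens are lifted off the stand together (distance of each of holder_mid, cover_mid from where it was at the start of the episode above 0.05 m and distance between holder_mid and cover_mid below 0.02 m and distance between lens_mid and holder_mid below 0.035 m), for 0.2 s.
2. the pair lies turned over on the tray, cover below, holder upside down on top, lens between (distance between cover_mid and tray_seat below 0.02 m and angle between cover_mid's own z axis and vertical below 1 rad and angle between holder_mid's own z axis and vertical above 2.1 rad and distance between holder_mid and cover_mid below 0.022 m and x of lens_mid in the frame of cover_mid between 0.014 and 0.034 m and y of lens_mid in the frame of cover_mid between -0.01 and 0.01 m and z of lens_mid in the frame of cover_mid between 0 and 0.012 m), for 0.2 s.
At the end, for the whole second after the job is handed in: Cover on the tray, recess up, centre within 20 mm of the seat, tilted at most 12 degrees steeper than the bed; lens in it within 10 mm of the recess's centre; holder upside down on its stand, centre within 20 mm of where it was; all at rest (distance between cover_mid and tray_seat below 0.02 m and angle between cover_mid's own z axis and vertical below 1 rad and x of lens_mid in the frame of cover_mid between 0.014 and 0.034 m and y of lens_mid in the frame of cover_mid between -0.01 and 0.01 m and z of lens_mid in the frame of cover_mid between 0 and 0.012 m and distance of holder_mid from where it was at the start of the episode below 0.02 m and angle between holder_mid's own z axis and vertical above 2.1 rad and linear speed of each of lens_holder, cover, lens below 0.02 m/s); the robot touches nothing.
It fails at once if the lens falls out onto the desk (height (world z) of lens_mid below 0.05 m).
It also fails if it takes over 67 s, if anything falls off the work surface, if the arm or the gripper's body presses on something with over 40 N, if the wrist force passes 120 N, or if a joint passes its speed limit or range.

## Working session

There is one attempt and no reset: what is moved stays moved. The work goes in short steps, Python scripts to look and compute and a tool call to move; the robot and the scene stay as the last step left them, time stands still between calls to the robot, and variables do not carry over. Pictures are saved under pics/ and viewed, at most 10 in all, crops included, and the job is handed in when it is done.

Besides the shell and the picture viewer there is one more tool, called as name(argument=value, ...), one argument or row to a line, values as JSON. apply_moves: Moves the arm, as the interface text tells. Its arguments: {"type":"object","properties":{"motion":{"type":"array","items":{"type":"array","items":{"type":"array","items":{"type":"number"}}}},"squeeze":{"type":"number"}},"required":["motion"]}

```bash
mkdir -p pics
python3 - <<'E'
from rig import *
import cv2,numpy as np
for n in ["scene","top"]:
    c=camera(n); cv2.imwrite(f"pics/{n}0.png",c["img"][:,:,::-1]); print(n,np.round(c["camera_matrix"],1).tolist(),np.round(c["R"],4).tolist(),np.round(c["t"],4).tolist())
print(observe())
E
```

```text
scene [[366.6, 0.0, 322.7], [0.0, 366.6, 195.1], [0.0, 0.0, 1.0]] [[-0.4517, -0.8921, -0.0109], [-0.6484, 0.3366, -0.6829], [0.6128, -0.3014, -0.7304]] [-0.0444, 0.5684, 0.5631]
top [[380.5, 0.0, 317.3], [0.0, 380.5, 202.1], [0.0, 0.0, 1.0]] [[-0.0122, -0.9999, -0.0032], [-0.9965, 0.0125, -0.0823], [0.0823, 0.0022, -0.9966]] [-0.2966, 0.5229, 0.9486]
{'time_s': 0.1, 'joint_pos': array([ 6.63935036e+01,  1.24731771e+01,  9.25190437e+01, -1.65837842e-03,
        7.51332493e+01, -6.42713024e+00]), 'qd': array([ 0.08978625, -0.04558411, -0.20554991, -0.08962929,  0.03248826,
       -0.02824129]), 'effort': array([-3.31457859e-04, -3.98077798e+01, -3.04968596e+01, -1.63323607e-04,
        4.21067220e-03, -3.55298050e-05]), 'position': array([0.18427865, 0.59644764, 0.23009303]), 'orientation': array([-1.79875139e+02, -1.24531908e-02,  1.62821048e+02]), 'contact_force': array([ 0.02396914, -0.2439572 , -0.35868065]), 'ft_torque': array([-0.02554282, -0.02659553, -0.02869111]), 'finger_force': 0.0, 'grip_width': 0.08531347605654735}
```

View pics/scene0.png

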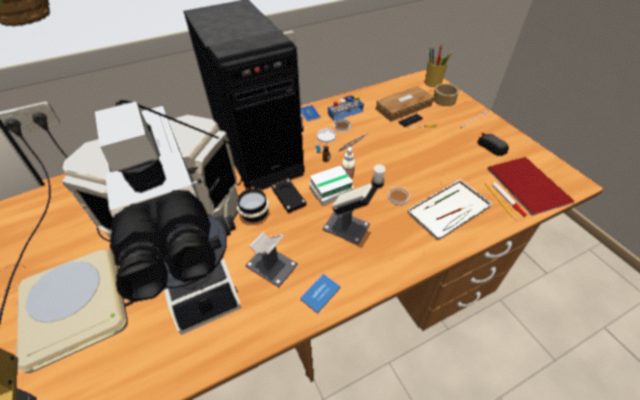

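View pics/top0.png

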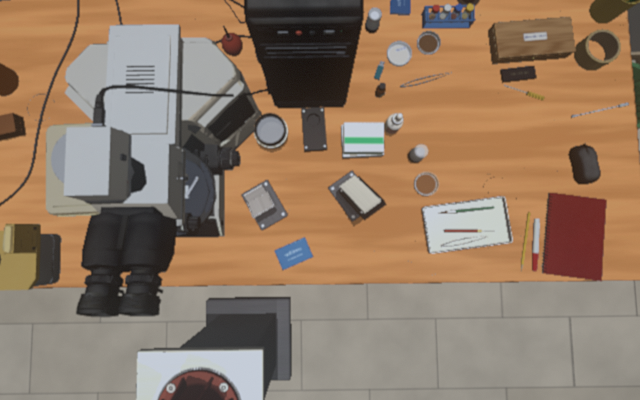

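Run:
```python
import cv2,numpy as np
t=cv2.imread("pics/top0.png")[160:250,230:400]; s=cv2.imread("pics/scene0.png")[165:295,235:395]
t=cv2.resize(t,None,fx=4.7,fy=4.7,interpolation=cv2.INTER_CUBIC); cv2.imwrite("pics/t1.png",t)
s=cv2.resize(s,None,fx=4.6,fy=4.6,interpolation=cv2.INTER_CUBIC); cv2.imwrite("pics/s1.png",s)
```

```text
(no output)
```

View pics/t1.png

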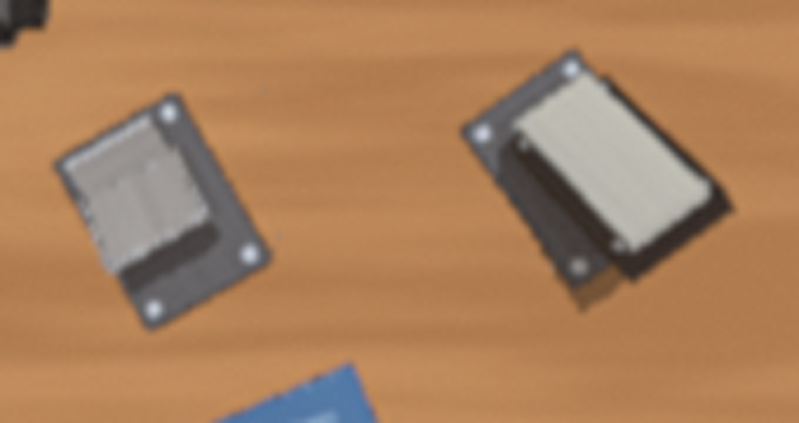

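View pics/s1.png

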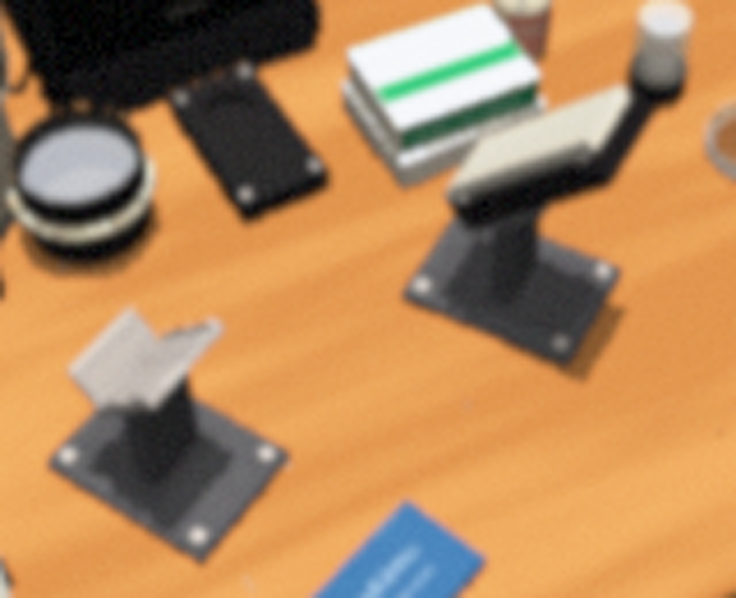

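```bash
cat > h.py <<'E'
import numpy as np
from scipy.optimize import least_squares
C={"top":(np.array([[380.5,0,317.3],[0,380.5,202.1],[0,0,1]]),np.array([[-0.0122,-0.9999,-0.0032],[-0.9965,0.0125,-0.0823],[0.0823,0.0022,-0.9966]]),np.array([-0.2966,0.5229,0.9486])),
"scene":(np.array([[366.6,0,322.7],[0,366.6,195.1],[0,0,1]]),np.array([[-0.4517,-0.8921,-0.0109],[-0.6484,0.3366,-0.6829],[0.6128,-0.3014,-0.7304]]),np.array([-0.0444,0.5684,0.5631]))}
def proj(c,X):
    K,R,t=c; q=(np.atleast_2d(X)@R.T+t)@K.T; return q[:,:2]/q[:,2:]
def frame(yaw):  # columns: downhill, lateral(left of heading), normal ; 45deg
    c,s=np.cos(yaw),np.sin(yaw); r=.70710678
    return np.array([[c*r,-s,c*r],[s*r,c,s*r],[-r,0,r]])
T=lambda p:np.array(p)/4.7+[230,160]
S=lambda p:np.array(p)/4.6+[235,165]
E
cat > fit.py <<'E'
from h import *
# cover outer face corners rel. holder mid (s,w,n)
loc=np.array([[56,22,17],[56,-22,17],[-56,-22,17],[-56,22,17]])/1e3
tp=T([(513,125),(583,68),(715,188),(632,252)])
base=[(450,193),(490,140),(632,88),(595,150)]
for k in range(4):
    sp=S(base[k:]+base[:k])
    def f(p):
        X=p[:3]+loc@frame(p[3]).T
        return np.r_[(proj(C["top"],X)-tp).ravel(),(proj(C["scene"],X)-sp).ravel()]
    r=least_squares(f,[.53,-.4,.15,.75]); print(k,r.x,np.degrees(r.x[3]),r.cost); 
    if r.cost<40: print(np.round(r.fun.reshape(-1,2),1).tolist())
def locT(W): return np.array([[2,W,-1.5],[2,-W,-1.5],[59,W,20],[59,-W,20]])/1e3
tp=T([(117,272),(208,215),(65,163),(150,115)]); sp=S([(150,405),(220,325),(70,370),(130,310)])
foot=T([(55,163),(177,95),(272,257),(150,328)])
fl=np.array([[55,40],[55,-40],[-55,-40],[-55,40]])/1e3
def g(p):
    X=p[:3]+locT(p[4]*1e3)@frame(p[3]).T
    c,s=np.cos(p[3]),np.sin(p[3]); F=np.c_[p[5:7]+fl@np.array([[c,s],[-s,c]]),np.full(4,.008)]
    return np.r_[(proj(C["top"],X)-tp).ravel(),(proj(C["scene"],X)-sp).ravel(),(proj(C["top"],F)-foot).ravel()]
r=least_squares(g,[.53,-.16,.15,.75,.03,.53,-.16]);print(r.x,np.degrees(r.x[3]),r.cost);print(np.round(r.fun.reshape(-1,2),1).tolist())
E
python3 fit.py
```

```text
0 [ 0.51883765 -0.40667242  0.11797531  0.62450859] 35.78170621113419 7.928076523045455
[[1.3, 0.8], [1.3, 2.0], [-1.2, 0.2], [0.2, -1.3], [0.4, 0.1], [-0.9, 0.4], [-1.3, 0.2], [-0.4, -1.4]]
1 [ 0.51956476 -0.40214232  0.11143454  0.03000378] 1.71908996106325 898.9412634576986
2 [ 0.52277482 -0.40083296  0.10476112 -0.27978905] -16.030731773845858 1967.0888869776584
3 [ 0.52354858 -0.41019784  0.10961     0.80671746] 46.22150581413918 1205.8349981462623
[ 0.49367462 -0.17922051  0.11551621  0.5191092   0.02567844  0.51512951
 -0.16725119] 29.74276622038925 12.745222587403674
[[-1.1, -1.8], [-1.1, -1.0], [0.2, 1.7], [0.9, 1.1], [0.2, -1.6], [-1.0, 0.3], [0.5, 1.4], [1.5, -0.3], [-0.9, -0.4], [-0.1, -1.5], [1.0, 0.6], [-0.0, 1.2]]
```

Run:
```python
from h import *
for a,b,n in [((130,130),(155,103),"head"),((88,310),(125,285),"eyeL"),((145,312),(195,270),"eyeR"),((75,127),(98,112),"head2"),((362,12),(297,45),"pc"),((180,25),(180,130),"back")]:
    f=lambda X:np.r_[(proj(C["top"],X)-a).ravel(),(proj(C["scene"],X)-b).ravel()]
    r=least_squares(f,[.4,.1,.2]);print(n,np.round(r.x,3),round(r.cost,1))
```

```text
head [ 0.585 -0.047  0.472] 0.7
eyeL [0.326 0.059 0.384] 4.2
eyeR [ 0.319 -0.024  0.369] 2.5
head2 [0.591 0.032 0.474] 6.3
pc [ 0.786 -0.38   0.413] 3.0
back [ 0.859 -0.048  0.244] 139.0
```

apply_moves(
  motion=[
    [[0,0,-0.05,0,1],[0,0,-0.1,0,1],[0,0,-0.15,0,1],[0,0,-0.2,0,1],[0,0,-0.25,0,1],[0,0,-0.3,0,1],[0,0,-0.34,0,1],[0,0,-0.34,0,1]],
  ],
)

```text
time_s: 0.9
position: [0.1847, 0.5976, 0.5798]
orientation: [179.2, 0.1, 162.8]
contact_force: [-0.9, -0.2, 1.1]
grip_width: 0.0853
finger_force: 0.0
```

```bash
cat > mv.py <<'E'
from rig import *
from h import *
from scipy.spatial.transform import Rotation as Ro
def to(p,yaw=None):
    s=observe(); R=Ro.from_euler('xyz',s['orientation'],degrees=True).as_matrix()
    d=R.T@(np.array(p)-s['position']); y0=s['orientation'][2]
    print("pos",np.round(s['position'],4),"ori",np.round(s['orientation'],2),"q",np.round(s['joint_pos'],1))
    print("shift",np.round(d,4),"" if yaw is None else "turn %.2f (mod 360)"%((y0-yaw+180)%360-180), "t",round(s['time_s'],2))
E
python3 -c "
from mv import *
to([.49,-.36,.5],-54)"
```

```text
pos [0.1847 0.5976 0.5798] ori [1.7924e+02 9.0000e-02 1.6283e+02] q [ 66.4   9.4  59.7  -0.  110.1  -6.4]
shift [-0.5743 -0.8257  0.0697] turn -143.17 (mod 360) t 0.9
```

apply_moves(
  motion=[
    [[-0.574,-0.826,0,170,1],[-0.574,-0.826,0,170,1],[-0.574,-0.826,0,170,1],[-0.574,-0.826,0,170,1],[-0.574,-0.826,0,170,1],[-0.574,-0.826,0,170,1],[-0.574,-0.826,0,170,1],[-0.574,-0.826,0,170,1],[-0.574,-0.826,0,170,1],[-0.574,-0.826,0,170,1],[-0.574,-0.826,0,170,1],[-0.574,-0.826,0,170,1],[-0.574,-0.826,0,170,1],[-0.574,-0.826,0,170,1],[-0.574,-0.826,0,170,1],[-0.574,-0.826,0,170,1],[-0.574,-0.826,0,170,1],[-0.574,-0.826,0,170,1],[-0.574,-0.826,0,170,1],[-0.574,-0.826,0,170,1]],
  ],
)

```text
time_s: 2.9
position: [0.4874, -0.358, 0.5696]
orientation: [-179.9, 0.1, -7.5]
contact_force: [-0.1, 0.2, 0.2]
grip_width: 0.0852
finger_force: 0.0
```

```bash
python3 -c "
from mv import *
to([.46,-.31,.4],-54.2)"
```

```text
pos [ 0.4874 -0.358   0.5696] ori [-1.7992e+02  9.0000e-02 -7.5100e+00] q [-43.    7.   63.5   0.  109.7  54.6]
shift [-0.0332 -0.0438  0.1697] turn 46.69 (mod 360) t 2.9
```

apply_moves(
  motion=[
    [[-0.033,-0.044,0.16,46.7,1],[-0.033,-0.044,0.16,46.7,1],[-0.033,-0.044,0.16,46.7,1],[-0.033,-0.044,0.16,46.7,1],[-0.033,-0.044,0.16,46.7,1],[-0.033,-0.044,0.16,46.7,1],[-0.033,-0.044,0.16,46.7,1],[-0.033,-0.044,0.16,46.7,1]],
  ],
)

```text
time_s: 3.7
position: [0.4598, -0.308, 0.4104]
orientation: [180.0, 0.1, -53.8]
contact_force: [-0.1, 0.1, 0.1]
grip_width: 0.0852
finger_force: 0.0
```

Run:
```python
from mv import *
import cv2
c=camera("wrist"); cv2.imwrite("pics/w1.png",c["img"][:,:,::-1]); np.savez("w1.npz",K=c["camera_matrix"],R=c["R"],t=c["t"])
print(-c["R"].T@c["t"], c["R"][2]); to([.5,-.4,.3])
cv2.imwrite("pics/w1b.png",cv2.resize(c["img"][:,:,::-1],(800,500),interpolation=cv2.INTER_CUBIC))
```

```text
[ 0.50864496 -0.37585567  0.55224967] [-0.19101863  0.2604549  -0.94640114]
pos [ 0.4599 -0.3081  0.4108] ori [ 1.7999e+02  4.0000e-02 -5.3810e+01] q [-41.1  -1.4  88.5  -0.   92.9 102.7]
shift [0.0979 0.0219 0.1107]  t 3.75
```

View pics/w1b.png

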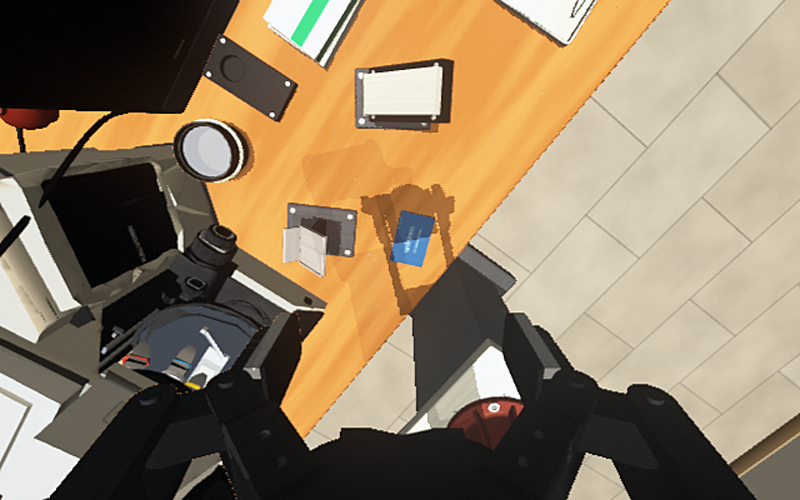

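Run:
```python
import cv2,numpy as np
i=cv2.imread("pics/w1.png")
a=i[38:118,272:372]; b=i[155:235,212:312]
z=lambda q:cv2.resize(q,None,fx=4,fy=4,interpolation=cv2.INTER_CUBIC)
cv2.imwrite("pics/w1c.png",np.hstack([z(a),z(b)]))
```

```text
(no output)
```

View pics/w1c.png

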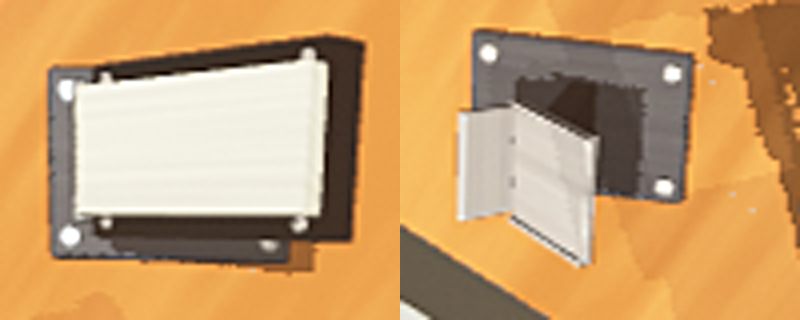

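```bash
cat > fit2.py <<'E'
from h import *
z=np.load("w1.npz"); C["w"]=(z["K"],z["R"],z["t"])
A=lambda p:np.array(p)/4.+[272,38]; B=lambda p:(np.array(p)-[400,0])/4.+[212,155]
loc=np.array([[56,22,17],[56,-22,17],[-56,-22,17],[-56,22,17]])/1e3
hl=np.array([[-56,-30,-9],[-56,30,-9]])/1e3
tp=T([(513,125),(583,68),(715,188),(632,252)]);sp=S([(450,193),(490,140),(632,88),(595,150)])
wp=A([(75,215),(75,87),(322,64),(312,216)]); wh=A([(365,42),(352,240)])
def f(p,full=True):
    F=frame(p[3]);X=p[:3]+loc@F.T;H=p[:3]+hl@F.T
    return np.r_[(proj(C["w"],X)-wp).ravel(),(proj(C["w"],H)-wh).ravel(),.5*(proj(C["top"],X)-tp).ravel(),.5*(proj(C["scene"],X)-sp).ravel()]
r=least_squares(f,[.53,-.4,.15,.75]);print("holder",np.round(r.x,4),np.degrees(r.x[3]),r.cost);print(np.round(r.fun.reshape(-1,2),1).tolist())
def locT(W): return np.array([[2,W,-1.5],[2,-W,-1.5],[59,W,20],[59,-W,20]])/1e3
tp2=T([(117,272),(208,215),(65,163),(150,115)]); sp2=S([(150,405),(220,325),(70,370),(130,310)])
wp2=B([(585,265),(598,138),(460,218),(458,112)])
foot=T([(55,163),(177,95),(272,257),(150,328)]); wf=B([(472,30),(693,52),(684,202)])
fl=np.array([[55,40],[55,-40],[-55,-40],[-55,40]])/1e3
def g(p):
    X=p[:3]+locT(p[4]*1e3)@frame(p[3]).T
    c,s=np.cos(p[3]),np.sin(p[3]); F=np.c_[p[5:7]+fl@np.array([[c,s],[-s,c]]),np.full(4,.008)]
    return np.r_[(proj(C["w"],X)-wp2).ravel(),(proj(C["w"],F[1:])-wf)[[0,1]].ravel()*.5,.5*(proj(C["top"],X)-tp2).ravel(),.5*(proj(C["scene"],X)-sp2).ravel(),.5*(proj(C["top"],F)-foot).ravel(),((proj(C["w"],F)[1:]-wf)).ravel()*.5]
r=least_squares(g,[.5,-.18,.12,.52,.03,.53,-.16]);print("tray",np.round(r.x,4),np.degrees(r.x[3]),r.cost);print(np.round(r.fun.reshape(-1,2),1).tolist())
E
python3 fit2.py
```

```text
holder [ 0.5197 -0.4045  0.1196  0.6098] 34.94106920153742 8.199014228224335
[[1.3, -0.2], [1.0, 0.1], [-1.7, -0.8], [-1.2, -0.2], [1.0, 0.2], [1.0, 0.8], [0.3, 0.0], [0.4, 0.7], [-1.1, -0.0], [-0.5, -0.9], [-0.2, -0.2], [-0.8, -0.0], [-1.1, -0.0], [-0.8, -0.8]]
tray [ 0.4929 -0.1797  0.119   0.5151  0.0261  0.5151 -0.1673] 29.512857649702816 14.516654759185196
[[-1.0, -1.2], [-2.8, 1.0], [1.5, 1.3], [2.4, -0.8], [-0.3, -0.3], [0.3, 0.2], [-0.7, -0.8], [-0.4, -0.4], [0.0, 1.0], [0.6, 0.5], [0.1, -1.1], [-0.3, -0.3], [0.3, 0.3], [0.9, -0.6], [-0.4, -0.2], [0.0, -0.7], [0.5, 0.3], [-0.1, 0.6], [-0.3, -0.3], [0.3, 0.2], [-0.1, 0.3]]
```

```bash
cat >> fit2.py <<'E'
print("JOINT")
wp=A([(75,215),(75,87),(328,62),(319,216)])
wf1=A([(48,68),(50,258),(290,262)]); tf1=T([(575,50),(462,130)])
wc=B([(512,220),(514,104)])
def J(p):
    x1,y1,a1,x2,y2,a2,off,zz,W,Wl,t,ft=p   # foot centres; off=seat offset ahead of... seat = foot - off*heading
    def ft_(x,y,a): c,s=np.cos(a),np.sin(a); return np.c_[np.array([x,y])+fl@np.array([[c,s],[-s,c]]),np.full(4,ft)]
    seat=lambda x,y,a:np.array([x-off*np.cos(a),y-off*np.sin(a),zz])
    F1=frame(a1); h=seat(x1,y1,a1)+.005*F1[:,2]; X=h+loc@F1.T; H=h+hl@F1.T
    F2=frame(a2); s2=seat(x2,y2,a2)
    L=lambda q:s2+np.array(q)@F2.T
    bu=L([[.002,W,-.0015],[.002,-W,-.0015]]); lt=L([[.056+t,Wl,.02],[.056+t,-Wl,.02]]); co=L([[.056,W,-.0015],[.056,-W,-.0015]]); Y=np.r_[bu,lt]
    f1=ft_(x1,y1,a1); f2=ft_(x2,y2,a2); P=lambda n,X:proj(C[n],X)
    e=[P("w",X)-wp,P("w",H)-wh,.7*(P("top",X)-tp),.7*(P("scene",X)-sp),P("w",f1[[1,0,3]])-wf1,.7*(P("top",f1[[1,0]])-tf1),
       P("w",Y)-wp2,P("w",co)-wc,.7*(P("top",Y)-tp2),.7*(P("scene",Y)-sp2),P("w",f2[1:])-wf,.7*(P("top",f2)-foot)]
    J.h=h;J.s=s2
    return np.concatenate([q.ravel() for q in e])
r=least_squares(J,[.53,-.39,.6,.515,-.167,.515,.025,.117,.028,.028,.004,.008],loss='soft_l1');print(np.round(r.x,4),np.degrees(r.x[[2,5]]),r.cost)
J(r.x);print("holder",J.h,"seat",J.s);print(np.round(J(r.x).reshape(-1,2),1).tolist())
E
python3 fit2.py | sed -n '/JOINT/,$p'
```

```text
JOINT
[ 0.5358 -0.3933  0.6126  0.5143 -0.1664  0.5258  0.0247  0.117   0.0277
  0.0244  0.009   0.0029] [35.10070288 30.12592256] 20.023555834019824
holder [ 0.51853257 -0.40542736  0.12054075] seat [ 0.49290499 -0.17883039  0.11700522]
[[2.3, -0.1], [1.9, 0.1], [-1.9, -0.6], [-1.6, -0.3], [2.2, -0.1], [2.3, 0.6], [0.7, 0.4], [0.8, 1.3], [-1.1, 0.3], [-0.3, -0.9], [0.1, -0.3], [-0.7, -0.1], [-1.1, -0.1], [-0.6, -1.2], [-0.7, -0.3], [-0.1, 0.3], [-0.4, 0.5], [-0.3, -0.5], [-0.9, 0.1], [-0.8, -0.4], [-2.9, 0.1], [0.1, -0.5], [0.6, -0.3], [0.7, 0.1], [0.6, -0.3], [-1.5, -0.7], [-0.4, -0.9], [-0.2, 0.4], [-0.5, 0.2], [-0.3, -0.7], [-0.4, -0.3], [-0.3, 0.9], [-0.2, 0.3], [0.1, -0.3], [0.8, 0.0], [0.5, 0.1], [-0.6, 0.2], [-0.2, -0.6], [0.6, 0.6], [0.1, 1.1]]
```

```bash
python3 -c "
from mv import *
to([.507,-.413,.123],-55)"
```

```text
pos [ 0.4599 -0.3081  0.4108] ori [ 1.7999e+02  4.0000e-02 -5.3810e+01] q [-41.1  -1.4  88.5  -0.   92.9 102.7]
shift [0.1127 0.0239 0.2877] turn 1.19 (mod 360) t 3.75
```

apply_moves(
  motion=[
    [[0.113,0.024,0.03,1.2,1],[0.113,0.024,0.03,1.2,1],[0.113,0.024,0.08,1.2,1],[0.113,0.024,0.13,1.2,1],[0.113,0.024,0.17,1.2,1],[0.113,0.024,0.2,1.2,1],[0.113,0.024,0.23,1.2,1],[0.113,0.024,0.25,1.2,1],[0.113,0.024,0.27,1.2,1],[0.113,0.024,0.288,1.2,1],[0.113,0.024,0.288,1.2,1]],
  ],
)

```text
time_s: 4.85
position: [0.5053, -0.4118, 0.1194]
orientation: [179.9, 0.4, -55.0]
contact_force: [-0.4, -0.5, -0.6]
grip_width: 0.0852
finger_force: 0.0
```

Run:
```python
from mv import *
import cv2
c=camera("wrist"); d=camera("scene")
to([.507,-.413,.123],-55)
a=cv2.resize(c["img"][:,:,::-1],(480,300)); b=cv2.resize(d["img"][150:260,290:430,::-1],None,fx=5.4,fy=5.4,interpolation=cv2.INTER_CUBIC)[:594,:800]
b=cv2.resize(b,(320,252)); o=np.zeros((300,800,3),np.uint8); o[:,:480]=a; o[:252,480:]=b
cv2.imwrite("pics/v2.png",o)
```

```text
pos [ 0.5072 -0.4135  0.1231] ori [ 1.7999e+02  4.0000e-02 -5.5050e+01] q [-45.3  21.9  92.7  -0.   65.4  99.7]
shift [-0.0005 -0.0002  0.0001] turn -0.05 (mod 360) t 4.95
```

View pics/v2.png

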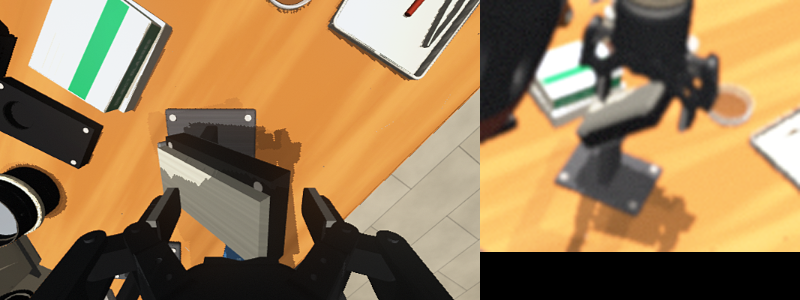

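apply_moves(
  motion=[
    [[0,0,0,0,0.8],[0,0,0,0,0.72],[0,0,0,0,0.7],[0,0,0,0,0.68],[0,0,0,0,0.66],[0,0,0,0,0.66]],
  ],
  squeeze=20,
)

```text
time_s: 5.55
position: [0.5096, -0.4136, 0.1261]
orientation: [-179.8, -0.2, -55.1]
contact_force: [2.8, 3.2, 4.8]
grip_width: 0.0585
finger_force: 18.8
```

apply_moves(
  motion=[
    [[0,0,-0.004,0,0.64],[0,0,-0.008,0,0.62],[0,0,-0.013,0,0.6],[0,0,-0.018,0,0.57],[0,0,-0.024,0,0.54],[0,0,-0.03,0,0.5]],
  ],
  squeeze=25,
)

```text
time_s: 6.15
position: [0.5097, -0.4116, 0.1536]
orientation: [-179.7, -0.0, -55.1]
contact_force: [5.4, 3.1, -1.2]
grip_width: 0.0436
finger_force: 22.7
```

Run:
```python
from mv import *
import cv2
c=camera("wrist"); d=camera("scene")
to([.507,-.413,.123],-55); print(observe()['grip_width'],observe()['finger_force'])
a=cv2.resize(c["img"][:,:,::-1],(480,300)); b=cv2.resize(d["img"][140:250,290:430,::-1],(320,252),interpolation=cv2.INTER_CUBIC)
o=np.zeros((300,800,3),np.uint8); o[:,:480]=a; o[:252,480:]=b
cv2.imwrite("pics/v3.png",o)
```

```text
pos [ 0.5098 -0.412   0.1547] ori [-1.7967e+02 -9.0000e-02 -5.5070e+01] q [-45.2  19.9  91.7   0.3  68.2  99.7]
shift [-0.0009  0.003   0.0317] turn -0.07 (mod 360) t 6.25
0.04346408231657016 25.424216212704778
```

View pics/v3.png

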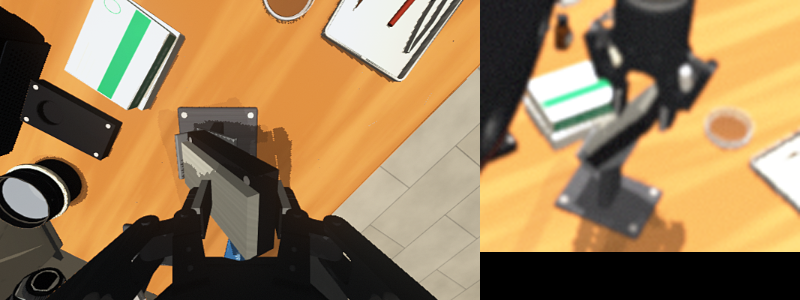

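apply_moves(
  motion=[
    [[0,0,-0.006,0,0.48],[0,0,-0.012,0,0.45],[0,0,-0.018,0,0.42],[0,0,-0.024,0,0.39],[0,0,-0.032,0,0.36],[0,0,-0.04,0,0.33],[0,0,-0.048,0,0.3],[0,0,-0.056,0,0.2],[0,0,-0.064,0,0.1],[0,0,-0.07,0,0],[0,0,-0.07,0,0],[0,0,-0.07,0,0]],
  ],
  squeeze=30,
)

```text
time_s: 7.45
position: [0.5069, -0.4138, 0.2233]
orientation: [180.0, 0.0, -55.1]
contact_force: [-0.0, 1.3, -2.1]
grip_width: 0.0251
finger_force: 35.8
```

Run:
```python
from mv import *
import cv2
c=camera("wrist"); d=camera("scene")
to([.507,-.413,.123],-55); print(observe()['grip_width'],observe()['finger_force'],observe()['contact_force'])
a=cv2.resize(c["img"][:,:,::-1],(480,300)); b=cv2.resize(d["img"][120:230,290:430,::-1],(320,252),interpolation=cv2.INTER_CUBIC)
o=np.zeros((300,800,3),np.uint8); o[:,:480]=a; o[:252,480:]=b
cv2.imwrite("pics/v4.png",o)
```

```text
pos [ 0.5068 -0.4134  0.2226] ori [ 1.7997e+02  7.0000e-02 -5.5090e+01] q [-45.3  16.3  88.7  -0.   75.1  99.7]
shift [-0.0001 -0.0005  0.0996] turn -0.09 (mod 360) t 7.55
0.025483107665448895 35.83985388278961 [ 0.32265288  0.0706518  -3.52495749]
```

View pics/v4.png

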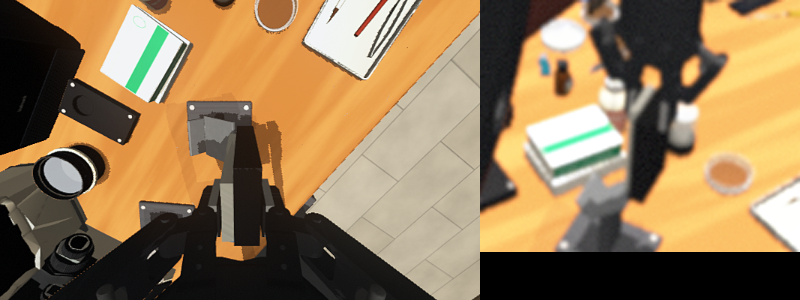

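Run:
```python
from h import *
c,s=np.cos(np.radians(35)),np.sin(np.radians(35))
for b in (.128,.136,.144):
  for h in (-.013,.005,.013):
    for w in (-.03,.03):
      X=[.5068+h*c-w*s,-.4134+h*s+w*c,b]; p=proj(C["scene"],X)[0]; print(b,h,w,np.round(p,1),"comp",np.round([(p[0]-290)/140*320+480,(p[1]-120)*252/110]))
```

```text
0.128 -0.013 -0.03 [370.5 194.4] comp [664. 170.]
0.128 -0.013 0.03 [360.7 210.5] comp [642. 207.]
0.128 0.005 -0.03 [363.9 192. ] comp [649. 165.]
0.128 0.005 0.03 [353.9 207.9] comp [626. 201.]
0.128 0.013 -0.03 [361.  190.9] comp [642. 162.]
0.128 0.013 0.03 [350.9 206.7] comp [619. 199.]
0.136 -0.013 -0.03 [370.7 192.2] comp [665. 165.]
0.136 -0.013 0.03 [360.9 208.3] comp [642. 202.]
0.136 0.005 -0.03 [364.1 189.8] comp [649. 160.]
0.136 0.005 0.03 [354.  205.7] comp [626. 196.]
0.136 0.013 -0.03 [361.2 188.7] comp [643. 157.]
0.136 0.013 0.03 [351.  204.5] comp [619. 194.]
0.144 -0.013 -0.03 [371. 190.] comp [665. 160.]
0.144 -0.013 0.03 [361.1 206.1] comp [643. 197.]
0.144 0.005 -0.03 [364.3 187.5] comp [650. 155.]
0.144 0.005 0.03 [354.2 203.5] comp [627. 191.]
0.144 0.013 -0.03 [361.4 186.5] comp [643. 152.]
0.144 0.013 0.03 [351.2 202.3] comp [620. 189.]
```

Run:
```python
from h import *
z=np.load("w1.npz"); C["w"]=(z["K"],z["R"],z["t"])
tri=[("base",(225,235),(325*.8,305*.8)),("knob",(236,158),(228*.8,230*.8)),("disc",(215,200),(268*.8,345*.8)),("panel",(258,92),(177*.8,190*.8))]
for n,a,b in tri:
    f=lambda X:np.r_[(proj(C["top"],X)-a).ravel(),(proj(C["w"],X)-b).ravel()]
    r=least_squares(f,[.5,-.1,.1]);print(n,np.round(r.x,3),round(r.cost,1), "scene px",np.round(proj(C["scene"],r.x)[0]))
for X in [(.483,-.088,.32),(.47,-.07,.32),(.525,-.16,.25)]:
    print(X,[ (k,np.round(proj(C[k],X)[0])) for k in C])
K=z["K"];print(K[0,0],"wcam in tool offset", )
```

```text
base [ 0.44  -0.069  0.026] 0.3 scene px [243. 301.]
knob [ 0.629 -0.1    0.043] 0.7 scene px [230. 233.]
disc [ 0.496 -0.098  0.215] 35.6 scene px [232. 228.]
panel [ 0.732 -0.131  0.058] 507.3 scene px [229. 199.]
(0.483, -0.088, 0.32) [('top', array([195., 210.])), ('scene', array([217., 199.])), ('w', array([179., 346.]))]
(0.47, -0.07, 0.32) [('top', array([184., 218.])), ('scene', array([209., 207.])), ('w', array([183., 362.]))]
(0.525, -0.16, 0.25) [('top', array([244., 190.])), ('scene', array([254., 197.])), ('w', array([203., 243.]))]
284.16448485793677 wcam in tool offset
```

Run:
```python
import numpy as np
D=[(12.43,92.44,.6251,.231),(9.4,59.7,.6255,.5798),(7,63.5,.6048,.5696),(-1.4,88.5,.5536,.4108),(21.9,92.7,.6546,.1231),(16.3,88.7,.654,.2226)]
A=[];b=[]
for q2,q3,r,z in D:
    s2,c2=np.sin(np.radians(q2)),np.cos(np.radians(q2)); s,c=np.sin(np.radians(q2+q3)),np.cos(np.radians(q2+q3))
    A+=[[1,0,s2,s,c],[0,1,c2,c,-s]]; b+=[r,z]
x,res,*_=np.linalg.lstsq(np.array(A),np.array(b),rcond=None); print(x,np.array(A)@x-b)
```

```text
[ 0.00373736 -0.00961601  0.45783502  0.55804042  0.06544898] [-2.59159143e-04  2.19904843e-05 -2.31430136e-03  2.02775848e-04
  2.61278342e-03 -2.10819513e-04 -4.11521628e-04  1.50090700e-04
  4.95778507e-05  2.69840552e-04  3.22620855e-04 -4.33878072e-04]
```

apply_moves(
  motion=[
    [[0,0,0,0,0],[0,0,-0.02,0,0],[0,0,-0.04,-8,0],[0,0,-0.07,-16,0],[0,0,-0.1,-24,0],[0,0,-0.1,-32,0],[0,0,-0.1,-40,0],[0,0,-0.1,-48,0],[0,0,-0.1,-56,0],[0,0,-0.1,-64,0],[0,0,-0.1,-72,0],[0,0,-0.1,-80,0],[0,0,-0.1,-88,0],[0,0,-0.1,-96,0],[0,0,-0.1,-104,0],[0,0,-0.1,-112,0],[0,0,-0.1,-120,0],[0,0,-0.1,-128,0],[0,0,-0.1,-136,0],[0,0,-0.1,-140,0]],
  ],
  squeeze=60,
)

```text
time_s: 9.55
position: [0.507, -0.4134, 0.3227]
orientation: [-179.9, -0.0, 85.2]
contact_force: [-0.0, 0.5, -2.8]
grip_width: 0.0251
finger_force: 64.4
```

```bash
python3 -c "
from mv import *
to([.525,-.1606,.28],120)"
```

```text
pos [ 0.507  -0.4134  0.3227] ori [-1.7995e+02 -4.0000e-02  8.5160e+01] q [-45.3  12.8  82.3  -0.   85.  -40.5]
shift [ 0.2534 -0.0034  0.0428] turn -34.84 (mod 360) t 9.55
```

apply_moves(
  motion=[
    [[0.03,0,0,-5,0],[0.06,0,0,-10,0],[0.09,0,0,-15,0],[0.12,-0.001,0,-20,0],[0.15,-0.001,0,-25,0],[0.18,-0.002,0,-30,0],[0.21,-0.003,0,-34.8,0],[0.235,-0.003,0,-34.8,0],[0.253,-0.003,0,-34.8,0],[0.253,-0.003,0.015,-34.8,0],[0.253,-0.003,0.03,-34.8,0],[0.253,-0.003,0.043,-34.8,0],[0.253,-0.003,0.043,-34.8,0]],
  ],
)

```text
time_s: 10.85
position: [0.5244, -0.1613, 0.2759]
orientation: [-179.7, -0.3, 119.7]
contact_force: [-0.5, 1.0, -4.0]
grip_width: 0.0245
finger_force: 64.4
```

Run:
```python
from mv import *
import cv2
c=camera("wrist"); d=camera("scene"); e=camera("top")
to([.525,-.1606,.19],120); print(observe()['contact_force'])
a=cv2.resize(c["img"][:,:,::-1],(480,300)); b=cv2.resize(d["img"][130:300,190:330,::-1],(320,388),interpolation=cv2.INTER_CUBIC)
t=cv2.resize(e["img"][130:250,180:372,::-1],(480,300),interpolation=cv2.INTER_CUBIC)
o=np.zeros((600,800,3),np.uint8); o[:300,:480]=a; o[:388,480:]=b; o[300:,:480]=t
cv2.imwrite("pics/v5.png",o)
```

```text
pos [ 0.5266 -0.162   0.2801] ori [-1.7998e+02 -1.0000e-02  1.1966e+02] q [-24.4   1.3  99.5  -0.   79.3 -54.1]
shift [ 0.002  -0.0007  0.0901] turn -0.34 (mod 360) t 11.0
[-0.32920727  0.44955461 -3.45359295]
```

View pics/v5.png

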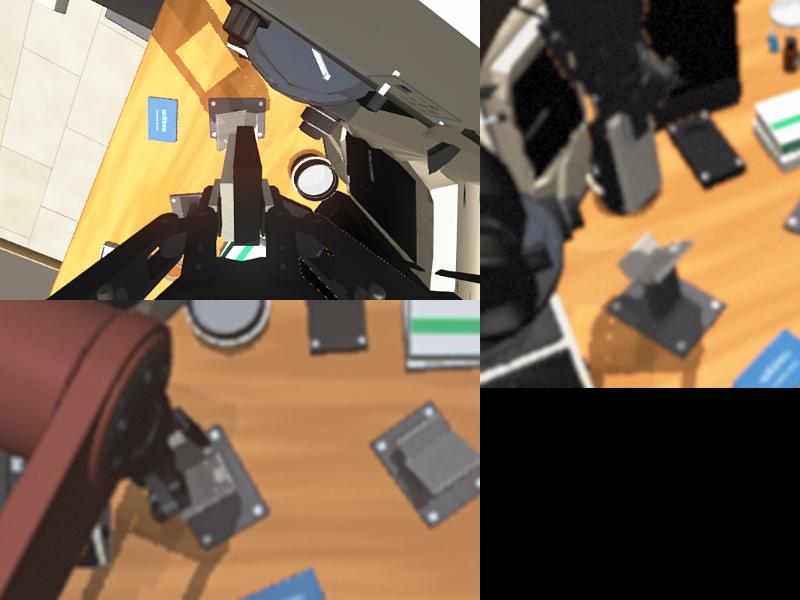

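apply_moves(
  motion=[
    [[0.002,-0.001,0.015,-0.3,0],[0.002,-0.001,0.03,-0.3,0],[0.002,-0.001,0.045,-0.3,0],[0.002,-0.001,0.06,-0.3,0],[0.002,-0.001,0.07,-0.3,0],[0.002,-0.001,0.08,-0.3,0],[0.002,-0.001,0.087,-0.3,0],[0.002,-0.001,0.092,-0.3,0],[0.002,-0.001,0.095,-0.3,0],[0.002,-0.001,0.095,-0.3,0]],
  ],
)

```text
time_s: 12.0
position: [0.5248, -0.1601, 0.1852]
orientation: [-180.0, -0.0, 120.0]
contact_force: [0.1, 0.2, -3.4]
grip_width: 0.0249
finger_force: 64.3
```

apply_moves(
  motion=[
    [[0,0,0.002,0,0],[0,0,0.004,0,0],[0,0,0.006,0,0],[0,0,0.006,0,0],[0,0,0.006,0,0]],
  ],
)

```text
time_s: 12.5
position: [0.5247, -0.1601, 0.1793]
orientation: [-180.0, -0.0, 120.0]
contact_force: [0.3, -0.6, -3.1]
grip_width: 0.0247
finger_force: 64.3
```

apply_moves(
  motion=[
    [[0,0,0.0015,0,0],[0,0,0.003,0,0],[0,0,0.004,0,0],[0,0,0.004,0,0]],
  ],
)

```text
time_s: 12.9
position: [0.5258, -0.1601, 0.1763]
orientation: [179.9, 0.1, 120.0]
contact_force: [1.5, 1.0, -0.4]
grip_width: 0.0249
finger_force: 65.3
```

Run:
```python
import numpy as np
V=np.array([36.8,-42.4]);u=np.array([-1,1])/2**.5
def g(d):
    t=np.radians(d);A=V+26*np.cos(np.pi/4+t)*u;Cc=A+112*np.array([-np.sin(t),np.cos(t)])
    o=26/np.cos(t)+23*np.tan(t); r=1+6*(o-26)/33
    return np.array([Cc[0]+o/2,Cc[1]-23-r]),o
p0,o0=g(0)
for d in range(0,46,3):
    p,o=g(d);print(d,"y %.1f z(down) %.1f open %.1f jaw+2 %.3f"%(p[0]-p0[0],p0[1]-p[1],o,(o+2)/85.3), np.round(p,1))
```

```text
0 y 0.0 z(down) 0.0 open 26.0 jaw+2 0.328 [36.8 58.6]
3 y -4.5 z(down) 1.1 open 27.2 jaw+2 0.343 [32.3 57.5]
6 y -9.0 z(down) 2.5 open 28.6 jaw+2 0.358 [27.8 56.1]
9 y -13.3 z(down) 4.3 open 30.0 jaw+2 0.375 [23.5 54.3]
12 y -17.6 z(down) 6.4 open 31.5 jaw+2 0.392 [19.2 52.2]
15 y -21.6 z(down) 8.9 open 33.1 jaw+2 0.411 [15.2 49.7]
18 y -25.6 z(down) 11.7 open 34.8 jaw+2 0.432 [11.2 46.9]
21 y -29.3 z(down) 14.9 open 36.7 jaw+2 0.453 [ 7.5 43.7]
24 y -32.8 z(down) 18.4 open 38.7 jaw+2 0.477 [ 4.  40.2]
27 y -36.1 z(down) 22.2 open 40.9 jaw+2 0.503 [ 0.7 36.4]
30 y -39.1 z(down) 26.4 open 43.3 jaw+2 0.531 [-2.3 32.2]
33 y -41.9 z(down) 30.9 open 45.9 jaw+2 0.562 [-5.1 27.7]
36 y -44.3 z(down) 35.7 open 48.8 jaw+2 0.596 [-7.5 22.9]
39 y -46.4 z(down) 40.8 open 52.1 jaw+2 0.634 [-9.6 17.8]
42 y -48.1 z(down) 46.2 open 55.7 jaw+2 0.676 [-11.3  12.4]
45 y -49.3 z(down) 51.9 open 59.8 jaw+2 0.724 [-12.5   6.7]
```

apply_moves(
  motion=[
    [[0,0,0,0,0.328],[0,0,0,0,0.328],[0,-0.0022,0.0005,0,0.336],[0,-0.0045,0.001,0,0.343],[0,-0.0067,0.0018,0,0.35],[0,-0.009,0.0025,0,0.358],[0,-0.011,0.0034,0,0.366],[0,-0.0133,0.0043,0,0.375],[0,-0.0155,0.0053,0,0.384],[0,-0.0176,0.0064,0,0.392],[0,-0.0196,0.0076,0,0.402],[0,-0.0216,0.0089,0,0.411],[0,-0.0216,0.0089,0,0.411]],
  ],
  squeeze=20,
)

```text
time_s: 14.2
position: [0.5059, -0.171, 0.1663]
orientation: [-180.0, -0.0, 120.0]
contact_force: [0.4, 0.4, -0.3]
grip_width: 0.0353
finger_force: 0.5
```

Run:
```python
from mv import *
o=observe();print(o['contact_force'],o['ft_torque'],o['grip_width'],o['finger_force']);to([0,0,0])
```

```text
[ 0.37713569  0.44541825 -0.28513021] [0.0437753  0.01363284 0.01736839] 0.03532607157991679 0.4859735450008884
pos [ 0.5059 -0.171   0.1663] ori [-1.7999e+02 -1.0000e-02  1.2001e+02] q [-26.2   5.2 108.   -0.   66.8 -56.2]
shift [ 0.4011 -0.3525  0.1664]  t 14.2
```

apply_moves(
  motion=[
    [[0,-0.002,0.0014,0,0.422],[0,-0.004,0.0028,0,0.432],[0,-0.0058,0.0044,0,0.443],[0,-0.0077,0.006,0,0.453],[0,-0.0095,0.0077,0,0.465],[0,-0.0112,0.0095,0,0.477],[0,-0.0128,0.0114,0,0.49],[0,-0.0145,0.0133,0,0.503],[0,-0.016,0.0154,0,0.517],[0,-0.0175,0.0175,0,0.531],[0,-0.0189,0.0197,0,0.547],[0,-0.0203,0.022,0,0.562],[0,-0.0203,0.022,0,0.562]],
  ],
)

```text
time_s: 15.5
position: [0.4892, -0.1814, 0.1453]
orientation: [179.9, 0.1, 120.0]
contact_force: [-1.1, -0.0, 6.6]
grip_width: 0.0478
finger_force: 6.9
```

Run:
```python
from mv import *
o=observe();print(o['contact_force'],o['ft_torque'],o['grip_width'],o['finger_force']);to([0,0,0])
```

```text
[-1.05351509 -0.04657128  6.63854266] [ 0.20238488 -0.15242564  0.0473718 ] 0.047790423271519854 6.9280132942367345
pos [ 0.4892 -0.1814  0.1453] ori [1.7992e+02 7.0000e-02 1.2000e+02] q [-28.1   5.1 110.6   0.   64.2 -58.1]
shift [ 0.4018 -0.3331  0.1443]  t 15.5
```

apply_moves(
  motion=[
    [[0,-0.001,-0.002,0,0.57],[0,-0.003,-0.003,0,0.57],[0,-0.005,-0.003,0,0.57],[0,-0.005,-0.003,0,0.57]],
  ],
)

```text
time_s: 15.9
position: [0.4831, -0.1834, 0.1465]
orientation: [-179.9, -0.1, 120.0]
contact_force: [-0.8, -0.7, -0.5]
grip_width: 0.0485
finger_force: 0.6
```

Run:
```python
from mv import *
import cv2
o=observe();print(o['contact_force'],o['ft_torque'],o['grip_width'],o['finger_force']);to([0,0,0])
c=camera("wrist");cv2.imwrite("pics/w6.png",c["img"][:,:,::-1]);np.savez("w6.npz",K=c["camera_matrix"],R=c["R"],t=c["t"])
g=cv2.cvtColor(c["img"],cv2.COLOR_RGB2GRAY)
# coarse ASCII of the region around the slab
sub=cv2.resize(g[120:340,250:400],(75,44),interpolation=cv2.INTER_AREA)
for r in sub: print("".join(" .:-=+*#%@"[min(9,int(v)//26)] for v in r))
```

```text
[-0.75404191 -0.67652693 -0.52418405] [-0.07512313  0.20295237 -0.00627717] 0.04846601596115503 0.5558078829199076
pos [ 0.4831 -0.1834  0.1465] ori [-1.7991e+02 -9.0000e-02  1.2001e+02] q [-28.6   4.6 111.   -0.   64.5 -58.6]
shift [ 0.4002 -0.3263  0.1476]  t 15.9
%%%%%%%%%%%%##*+++===+=====++++++++++++++++++*+=+======+++#####%%%%%#######
#%%%%%%%##*+++++++++=========+++++++++++++++==++======+++++*#%%%%%%%%######
+*#%%#*+++++++++==+==========+++++++++++++=====++===++++++++*%%%%%%%#######
+++*+++++++++++++++============+++++++++=========+==+++++++++*%%#%#########
+++++*+++++++++++++==============+================+===++++++==*#######*####
++++++***++++**+++++=======-::::::::::::::::::::::::-::::::::::-=-=========
++++++++*++++++*+++++======-::-++=---------:::::::::::::::::::::-------++++
+++++++++++++++++++++++====-::-+++-:--:::::::::::::::::::::::::::::::--=+++
*++++++++++++++++++++++++==-::::::::::::::::::::::::::::::::::::::::::-=+++
#+++++++++++++++++++==++++=-:::::::::::::::::::::::......:::::::::::::-++++
#++++++++++++++++=========+-:::::::::::::::::::::::........:::::::---:-=+
[... 1810 characters left out ...]
. . ............
.......... +#+******+ ...................................-*%- .............
......... -%#+++***** ................................-+#%%%#. ............
..........##%*+++**** .............................:=#%%%%%%%= ............
.........:=--+=+*+*** ...........................-*##%%%%%%%%%.............
.........---==-==+++=... .....................:+###%%%#%%%%%%#*............
........::::::::---:-..... .. .............:=*####%%#%%%%%#####* ..........
....... .::::::::::::::..................=*#####%%##%%%%#######:...........
.  .    .......::::::::::--:.... .....-+#######%##%%%#########+ ...........
         ......:::::::::::===-:....-+########%%%%%%###########:............
```

apply_moves(
  motion=[
    [[0,0,0.002,0,0.59],[0,-0.0005,0.004,0,0.61],[0,-0.001,0.006,0,0.63],[0,-0.001,0.008,0,0.65],[0,-0.0015,0.01,0,0.67],[0,-0.0015,0.01,0,0.67]],
  ],
)

```text
time_s: 16.55
position: [0.4832, -0.184, 0.1371]
orientation: [179.9, 0.0, 120.0]
contact_force: [0.1, 0.4, -0.1]
grip_width: 0.0568
finger_force: 0.0
```

apply_moves(
  motion=[
    [[0,-0.0005,0.002,0,0.685],[0,-0.001,0.004,0,0.7],[0,-0.0015,0.006,0,0.715],[0,-0.002,0.008,0,0.73],[0,-0.002,0.01,0,0.74],[0,-0.002,0.012,0,0.75],[0,-0.002,0.013,0,0.76],[0,-0.002,0.013,0,0.76]],
  ],
)

```text
time_s: 17.35
position: [0.4832, -0.1856, 0.1262]
orientation: [179.8, 0.2, 120.0]
contact_force: [2.7, 2.2, 5.8]
grip_width: 0.0646
finger_force: 2.7
```

```bash
cat > asc.py <<'E'
from mv import *
import cv2,sys
def asc(name,r0,r1,c0,c1,W=90,H=45):
    c=camera(name); g=cv2.cvtColor(c["img"],cv2.COLOR_RGB2GRAY)[r0:r1,c0:c1]
    for r in cv2.resize(g,(W,H),interpolation=cv2.INTER_AREA): print("".join(" .:-=+*#%@"[min(9,int(v)//26)] for v in r))
    return c
E
python3 - <<'E'
from asc import *
o=observe();print(o['contact_force'],o['ft_torque'],o['grip_width'],o['finger_force']);to([0,0,0])
c=asc("wrist",100,320,240,400);cv2.imwrite("pics/w7.png",c["img"][:,:,::-1]);np.savez("w7.npz",K=c["camera_matrix"],R=c["R"],t=c["t"])
C["w"]=(c["camera_matrix"],c["R"],c["t"])
seat=np.array([.493,-.179,.117]);F=frame(np.radians(30))
for q in [(-56,22,4),(-56,-22,4),(56,22,4),(-56,30,22),(-56,-30,22),(56,30,22),(56,-30,22),(-56,30,4),(56,30,4)]:
    p=proj(C["w"],seat+F@np.array(q)/1e3)[0]; print(q,np.round(p),"asc",np.round([(p[0]-240)*90/160,(p[1]-100)*45/220]))
E
```

```text
[2.70605316 2.20587658 5.75573263] [ 0.38321444 -0.36359477  0.06711533] 0.0646315984062207 2.6892581683932804
pos [ 0.4832 -0.1856  0.1262] ori [1.7979e+02 1.7000e-01 1.2000e+02] q [-2.880e+01  6.000e+00  1.119e+02  1.000e-01  6.180e+01 -5.890e+01]
shift [ 0.4028 -0.3261  0.1238]  t 17.35
%%%%%%%%%%%######################%%##++=======++++*++++++++++++++*########################
%%%%%%%%%%%######################++=========+++++++*+++++++++++++++#######################
%%%%%%%%%%%%#############%#**++++=====+++++++++++++**+++++++++++++++*#####################
%%%%%%%%%%%%%%#######%#**++++++++++++++++++++++++++++**+++++++++++++++#########%%#########
%%%%%%%%%%%%%%%%###*++++++++++=+++++++++++++++++++++++++*++++++++++++=+*#####%%%%%%#######
*#%%%%%%%%%%%%##*+++++++++++=======++++++++++++++++++++++*+=+++++++++++++#%%%%%%%%%%######
+**#%%%%%%##*++++++++++++++=========++++++++++++++++++++===+++===++++++++*#%%%%%%%%%######
++++*#****++++++++++++++++===========++++++++++++++++=====++++==+++++++++++*%%%###########
+++++**++++++++++++++++===============++++++++++++++++==+++=++*=++++++++++++#####
[... 2941 characters left out ...]
***: .....        . .. .... ... ..........................:=*%%%+  ....
.......+######+++++***: .. .         .. . . .. .. ........................:=*%%%%%%%=   ..
....  =#######+++++***-              .. . .  .. .......................-+#%%%%%%%%%##-  ..
.... =########*++++***=                     . .. ...................-+#%%%%%%%%%%#####- ..
(-56, 22, 4) [265. 245.] asc [14. 30.]
(-56, -22, 4) [271. 326.] asc [17. 46.]
(56, 22, 4) [400. 188.] asc [90. 18.]
(-56, 30, 22) [291. 243.] asc [29. 29.]
(-56, -30, 22) [296. 362.] asc [31. 54.]
(56, 30, 22) [426. 183.] asc [105.  17.]
(56, -30, 22) [416. 264.] asc [99. 33.]
(-56, 30, 4) [264. 228.] asc [13. 26.]
(56, 30, 4) [401. 177.] asc [91. 16.]
```

Run:
```python
import cv2
g=cv2.imread("pics/w7.png",0)
def a(r0,r1,c0,c1,f=1):
    print(r0,c0)
    for r in cv2.resize(g[r0:r1,c0:c1],(c1-c0,(r1-r0)//2),interpolation=cv2.INTER_AREA): print("".join(" .:-=+*#%@"[min(9,int(v)//26)] for v in r))
a(150,250,360,470)
a(220,300,245,300)
```

```text
150 360
::::::::::::::::::-++===++==++==++++++++++++++++++++++++++++=+#%###%%##%%%%%%%%%%%%%%%%%%%%%%%%%%%%%%%%%%%%%%%
:::::::::::::::::::--:::--::---:--=:-+++++++++++=-=***+=+++=-+#%%%%%%%%%%%%%%%%%%%%%%%%%%%%%%%%%%%%%%%%%%%%%%%
:::::::::::::::::::-::---:---------:-==++++++++=*@@@@@@@*+++=*%%%%%%%%%%%%%%%%%%%%%%%%%%%%%%%%%%%%%%%%%%%%%%%%
:::::::::::::::::::::::::::::::-----::-=+++++=-*@@@@@@@@@=++=*%%%%%%%%%%%%%%%%%%%%%%%%%%%%%%%%%%%%%%%%%%%%%%%%
:::::::::::::::::::::::::::---------:-++++++++=*@@@@@@@@%=+=+#%%%%%%%%%%%%%%%%%%%%%%%%%%%%%%%%%%%%%%%%%%%%%%%%
:::::::::::::::::::::::::::-:-------::-+++++++++*%@@@@%*+++=+#%%%%%%%%%%%%#%%%%%%%%%%%%%%%%%%%%%%%%%%%%%%%%%%%
::::::::::::::::::::::::::::::-::--:-=+++++++++++++++++++++=*%%%%%%%%%%%###%%%%%%%%%%%%%%%%%%%%%%%%%%%%%%%%%%%
::::::::::::::::::::::::::::::::::::-=++=+++++++++++++++++=-*%%%%%%%%%%######%%%%%%%%%%%%%%%%%%%%%%%%%%%%%%%%%
:::::::::::::::::::::::::::::::::::::-++=====+=++++++++=++=+#%%%%%%%%%########%%%%%%%%%%%%%%%%%%%%%%%%%%%%%%%%
........:::::::::::::::::::::::::::::-=+++++++++++++++++++=+#%%%%%%%#########%%%%%%%%%%%%%%%%
[... 6005 characters left out ...]
#####*. ....................
............... -*+**++*++*#***#*. ....................
............... -**+***++*****##*: ....................
............... :+*+++**++*##**#*: ....................
.............. :+#+++++**+*****#*= ....................
.............  =##++*+++*******#*= ....................
............. -#%#++++++++**#####+ ....................
............ .*%%#++++++++**#***#+ ....................
............ =#%%#*++++++++*****#+  .................. 
........... :*%#%#*++++++++*****#*. .......... ... ... 
.......... .+%%###*++++++++*****#*. ................ . 
.........  =#%#####++++++++*****#*. .............   .  
......... :*%######++++++++*******:  ..... .....  .  ..
```

Run:
```python
from h import *
z=np.load("w7.npz");C["w"]=(z["K"],z["R"],z["t"])
seat=np.array([.493,-.179,.117]);hd=np.array([np.cos(np.pi/6),.5,0]);lt=np.array([-.5,np.cos(np.pi/6),0]);up=np.array([0,0,1])
def X(p,q):
    th,h,zz,w=p; d=np.sin(th)*hd-np.cos(th)*up; n=np.cos(th)*hd+np.sin(th)*up  # th from vertical
    q=np.array(q)/1e3; o=seat+h*hd+zz*up+w*lt
    return o+q[:,:1]*d+q[:,1:2]*lt+q[:,2:]*n
P=[(-56,30,4),(56,30,22),(56,30,4)];O=np.array([(276,232),(432,187),(406,181)])
for fix in (None,.785,.7):
    f=lambda p:np.r_[(proj(C["w"],X(p,P))-O).ravel(), 0 if fix is None else (p[0]-fix)*1e3]
    r=least_squares(f,[.75,0,0,0],x_scale=[.1,.01,.01,.01]);print(np.degrees(r.x[0]),np.round(r.x[1:]*1e3,1),np.round(r.fun,1), proj(C["w"],X(r.x,[(-56,22,-4),(-56,22,4)])).round(0).tolist())
```

```text
45.33423816490748 [ 4.8 -3.2 -3.6] [-0.   0.1 -0.5 -0.4  0.6  0.2  0. ] [[267.0, 242.0], [277.0, 248.0]]
44.97995216079738 [ 4.7 -2.4 -3.3] [ 0.1  0.4 -0.5 -0.6  0.4 -0.   0. ] [[266.0, 243.0], [277.0, 249.0]]
40.15703230891469 [3.9 7.4 1.1] [ 2.1  5.1 -1.4 -4.8 -2.2 -3.7  0.9] [[266.0, 249.0], [279.0, 255.0]]
```

apply_moves(
  motion=[
    [[0,0,-0.002,0,0.78],[0,0,-0.003,0,0.82],[0,0,-0.003,0,0.87],[0,0,-0.003,0,0.92],[0,0,-0.003,0,0.96],[0,0,-0.003,0,1],[0,0,-0.003,0,1],[0,0,-0.003,0,1]],
  ],
)

```text
time_s: 18.2
position: [0.4811, -0.1853, 0.1274]
orientation: [-180.0, -0.0, 120.0]
contact_force: [-0.2, 0.2, -0.4]
grip_width: 0.0853
finger_force: 0.0
```

Run:
```python
from mv import *
import cv2
o=observe();print(o['contact_force'],o['ft_torque'],o['grip_width'],o['finger_force']);to([0,0,0])
c=camera("wrist");cv2.imwrite("pics/w8.png",c["img"][:,:,::-1]);np.savez("w8.npz",K=c["camera_matrix"],R=c["R"],t=c["t"])
g=cv2.cvtColor(c["img"],cv2.COLOR_RGB2GRAY)
for (r0,r1,c0,c1) in [(160,230,230,450)]:
    for r in cv2.resize(g[r0:r1+90,c0:c1],((c1-c0)//2,(r1+90-r0)//4),interpolation=cv2.INTER_AREA): print("".join(" .:-=+*#%@"[min(9,int(v)//26)] for v in r))
```

```text
[-0.16052998  0.18502598 -0.38187565] [-0.02742921 -0.02486842  0.0282082 ] 0.085262255809401 0.0
pos [ 0.4811 -0.1853  0.1274] ori [-180.     -0.    120.02] q [-28.9   5.8 112.   -0.   62.2 -58.9]
shift [ 0.4011 -0.3239  0.1274]  t 18.2
***+---++++++++++++++++++++++=+=======:::-=++-:::::::::::::::::::::::::::::::::::----+++++%@@#+=#%%%%%#%%%%%%%
***=---+++++++++++++++++++++==+=======::::::::::::::::::::::::::::::::::::::::::::::-++++++++++=#%%%%###%%%%%%
***+---++++++++++++++++++++==+++++====::::::::::::::::::::::::::......::::::::::::::-+++++++++++%%%%#####%%%%%
***+---+++++++++++++++===========+====:::::::::::::::::::::::::........:::::::::::::=========+=+%%########%%%%
****=-=+++++++++++++==================:::::::::::::::::::::::::..........:::::::::--=+++++++++=#%#########%%%%
****=-=++++**+++++++==================:::::::::::::::::::::::::...........::-------==+=++==+++=###########%%%%
****=-*%#%%%%#*++++++=================:::::::::::::::::::::::::.......:::----==+++++=-::.....::=++*##%####%%%%
****+-*%%%%%%%#*++++==================:::::::::::::::::::::::::..::----===++++++=-:..
[... 2877 characters left out ...]
.....-#%%%%#..............:======.
..:################++++***-...................................................:+#%%%%%##* ............-****-..
..#################++++***-.................................................-+%%%%%%#####+............=++=....
.*#################*+++***=...............................................-#%%%%%%########= ..................
+##################*+++***+ ...........................................:+#%%%%%%%##########- .................
###################*++++**+ .........................................-+#%%%%%%%#############: ................
###################*++++*** .......................................=#%%%%%%%%#############*-: ................
```

apply_moves(
  motion=[
    [[0,0,-0.02,0,1],[0,0,-0.05,0,1],[0,0,-0.09,0,1],[-0.02,-0.01,-0.12,0,1],[-0.052,-0.03,-0.13,8,1],[-0.052,-0.03,-0.13,16,1],[-0.052,-0.03,-0.13,24,1],[-0.052,-0.03,-0.13,32,1],[-0.052,-0.03,-0.13,40,1],[-0.052,-0.03,-0.13,48,1],[-0.052,-0.03,-0.13,56,1],[-0.052,-0.03,-0.13,64,1],[-0.052,-0.03,-0.13,72,1],[-0.052,-0.03,-0.13,80,1],[-0.052,-0.03,-0.13,88,1],[-0.052,-0.03,-0.13,90,1],[-0.052,-0.03,-0.13,90,1]],
  ],
)

```text
time_s: 19.95
position: [0.4811, -0.2453, 0.2574]
orientation: [-180.0, 0.0, 30.0]
contact_force: [1.2, -0.1, -0.0]
grip_width: 0.0849
finger_force: 0.0
```

Run:
```python
from asc import *
to([.4996,-.1793,.24],30)
c=camera("wrist");cv2.imwrite("pics/w9.png",c["img"][:,:,::-1]);np.savez("w9.npz",K=c["camera_matrix"],R=c["R"],t=c["t"])
C["w"]=(c["camera_matrix"],c["R"],c["t"])
s=np.array([.499,-.1797,.1138]);F=frame(np.radians(30))
q=[(-56,30,22),(-56,-30,22),(56,-30,22),(56,30,22),(-56,22,4),(-56,-22,4)]
P=proj(C["w"],s+np.array(q)/1e3@F.T);print(P.round(0).tolist())
lo=P.min(0).astype(int)-25;hi=P.max(0).astype(int)+25;print(lo,hi)
g=cv2.cvtColor(c["img"],cv2.COLOR_RGB2GRAY)[max(0,lo[1]):hi[1],max(0,lo[0]):hi[0]]
for r in cv2.resize(g,(g.shape[1]//2,g.shape[0]//4),interpolation=cv2.INTER_AREA): print("".join(" .:-=+*#%@"[min(9,int(v)//26)] for v in r))
```

```text
pos [ 0.4811 -0.2453  0.2574] ori [-180.      0.     30.04] q [-34.5   0.8 102.4  -0.   76.8  25.5]
shift [ 0.049  -0.0479  0.0174] turn 0.04 (mod 360) t 19.95
[[227.0, 172.0], [299.0, 172.0], [303.0, 76.0], [243.0, 76.0], [242.0, 182.0], [291.0, 182.0]]
[201  50] [327 207]
:::::::+#*########################################************#
::::::=##******#######################*********######**********
:::::-####**********####################***********************
::::-*#####************#+==============================+*******
::::*#######***********#=-+##+====================+**==-*******
:::+#*####*###*********#+-*@@*--=-===============-%@@+=-*******
::+#****#*#####*****+========-================-----+===-*******
:=**********######*#-..............................====-*******
-****************##*...............................-===-*******
******************#+...............................-===-*******
******************#:...............................-===-*******
*******************................................-===-*******
******************-................................-===-*
[... 970 characters left out ...]
**+==----:................................... :-------------
*++---------.................................... :=====--------
---------==*.................................... ----====------
-----=+*****+:.................................. --------======
--+***********:   .......              . ........-=----------=*
-=*************+**+++++++++++++=++===========:---======----====
---+****************+========================-==============---
----+***************#********+=====-::--:---------=++==========
-----=****************#######+=======::::::::::----------:-====
--=====********************##+========-::::-----::::::::::-+**#
========*#************##*#**#=======++=--=---:::::::::::--*####
```

apply_moves(
  motion=[
    [[0.02,-0.02,0,0,1],[0.049,-0.048,0,0,1],[0.049,-0.048,0.02,0,1],[0.049,-0.048,0.04,0,1],[0.049,-0.048,0.06,0,1],[0.049,-0.048,0.08,0,1],[0.049,-0.048,0.1,0,1],[0.049,-0.048,0.12,0,1],[0.049,-0.048,0.135,0,1],[0.049,-0.048,0.147,0,1],[0.049,-0.048,0.147,0,1],[0.049,-0.048,0.147,0,1]],
  ],
)

```text
time_s: 21.2
position: [0.4999, -0.1794, 0.1107]
orientation: [180.0, -0.0, 30.0]
contact_force: [0.8, -0.7, 0.5]
grip_width: 0.0856
finger_force: 0.0
```

apply_moves(
  motion=[
    [[0,0,0,0,0.9],[0,0,0,0,0.8],[0,0,0,0,0.74],[0,0,0,0,0.71],[0,0,0,0,0.69],[0,0,0,0,0.66],[0,0,0,0,0.6],[0,0,0,0,0.6]],
  ],
  squeeze=30,
)

```text
time_s: 22.0
position: [0.4994, -0.1783, 0.1114]
orientation: [-179.9, -0.0, 30.0]
contact_force: [-3.2, 3.7, 6.8]
grip_width: 0.0596
finger_force: 33.0
```

apply_moves(
  motion=[
    [[0.001,0,-0.001,0,0.5],[0.002,0,-0.002,0,0.5],[0.004,0,-0.004,0,0.5],[0.006,0,-0.006,0,0.5],[0.008,0,-0.008,0,0.5],[0.011,0,-0.011,0,0.5],[0.015,0,-0.015,0,0.5],[0.02,0,-0.02,0,0.5],[0.026,0,-0.026,0,0.5],[0.026,0,-0.04,0,0.5],[0.026,0,-0.06,0,0.5],[0.026,0,-0.09,0,0.5],[0.026,0,-0.11,0,0.5],[0.026,0,-0.12,0,0.5],[0.026,0,-0.12,0,0.5]],
  ],
  squeeze=40,
)

```text
time_s: 23.5
position: [0.5236, -0.1667, 0.2332]
orientation: [179.8, -0.2, 30.0]
contact_force: [0.4, 0.9, -2.1]
grip_width: 0.0593
finger_force: 43.7
```

Run:
```python
from asc import *
o=observe();print(o['contact_force'],o['ft_torque'],o['grip_width'],o['finger_force']);to([.52,-.4,.24],35)
for n in ("top","wrist"):
    c=camera(n);cv2.imwrite(f"pics/x_{n}.png",c["img"][:,:,::-1]);np.savez(f"x_{n}.npz",K=c["camera_matrix"],R=c["R"],t=c["t"])
    D=(c["camera_matrix"],c["R"],c["t"]);s=np.array([.499,-.1797,.1138]);F=frame(np.radians(30))
    q=[(-56,22,4),(-56,-22,4),(56,-22,4),(56,22,4),(24,0,10)]
    P=proj(D,s+np.array(q)/1e3@F.T);print(n,P.round(0).tolist())
    lo=np.maximum(P.min(0).astype(int)-15,0);hi=P.max(0).astype(int)+15;print(lo,hi)
    g=cv2.cvtColor(c["img"],cv2.COLOR_RGB2GRAY)[lo[1]:hi[1],lo[0]:hi[0]];k=2 if n=="top" else 1
    for r in cv2.resize(g,(int(g.shape[1]*k*.6),int(g.shape[0]*k*.3)),interpolation=cv2.INTER_AREA): print("".join(" .:-=+*#%@"[min(9,int(v)//26)] for v in r))
```

```text
[ 0.40758013  0.87255627 -2.07049886] [-0.0148606   0.04666642  0.04724395] 0.05931104752752421 43.66985231637955
pos [ 0.5236 -0.1667  0.2332] ori [179.76  -0.18  30.04] q [-25.    3.  102.8   0.   73.9  35. ]
shift [-0.1199  0.2002 -0.0064] turn -4.96 (mod 360) t 23.5
top [[261.0, 227.0], [278.0, 216.0], [265.0, 189.0], [249.0, 199.0], [259.0, 200.0]]
[234 174] [293 241]
------:::-:::.............:-=+==--::::==--:.....:-++++++++++++++++++++
-----:::-:::...............:--::::...:----:.....:=++++++++++++++++++++
---:::--:::............................:::.....:-=++++++++++++++++++++
--::::-:::..............................::::::-==+++++++++++++++++++++
-::::--::..............................:--=====+++++++++++++++++++++++
::::--::...............................::-==++++++++++++++++++++++++++
:::--::.............................::-----==+++++++++++++++++++++++++
.:--::.............................:::------=+++++++++++++++++++++++++
:::::...:::........................::--------==++*****************++++
--::....::.........................:----------=++*********************
::::..........
[... 3058 characters left out ...]
          ..................
.........                       ...............
.........                          ............
........                              .........
.......  .                             ........
......  .                                ......
.....                                    ......
... ..                                  . .....
....  .                                   .....
.... .                                   ......
... .                                     .....
...                                         ...
.                                          ....
..                                          .  
.                                             .
```

```bash
python3 -c "
from mv import *
to([.531,-.396,.233],35)"
```

```text
pos [ 0.5218 -0.166   0.2299] ori [-1.7997e+02  2.0000e-02  3.0030e+01] q [-25.    3.1 103.    0.   73.9  35. ]
shift [-0.1071  0.2038 -0.0032] turn -4.97 (mod 360) t 23.6
```

apply_moves(
  motion=[
    [[-0.011,0.02,-0.003,-0.5,0.5],[-0.027,0.051,-0.003,-1.2,0.5],[-0.043,0.082,-0.003,-2,0.5],[-0.059,0.112,-0.003,-3,0.5],[-0.075,0.143,-0.003,-4,0.5],[-0.091,0.173,-0.003,-5,0.5],[-0.102,0.194,-0.003,-5,0.5],[-0.107,0.204,-0.003,-5,0.5],[-0.107,0.204,-0.003,-5,0.5]],
  ],
)

```text
time_s: 24.5
position: [0.5307, -0.397, 0.2314]
orientation: [-179.8, 0.0, 34.9]
contact_force: [-1.0, 1.2, -1.6]
grip_width: 0.0596
finger_force: 43.9
```

Run:
```python
from asc import *
to([.531,-.396,.135],35)
c=camera("top");n="top";cv2.imwrite(f"pics/y_{n}.png",c["img"][:,:,::-1])
D=(c["camera_matrix"],c["R"],c["t"]);s=np.array([.499,-.1797,.1138]);F=frame(np.radians(30))
q=[(-56,22,4),(-56,-22,4),(56,-22,4),(56,22,4),(24,0,10)]
P=proj(D,s+np.array(q)/1e3@F.T);print(n,P.round(0).tolist())
lo=np.maximum(P.min(0).astype(int)-12,0);hi=P.max(0).astype(int)+12;print(lo,hi)
g=cv2.cvtColor(c["img"],cv2.COLOR_RGB2GRAY)[lo[1]:hi[1],lo[0]:hi[0]]
for r in cv2.resize(g,(g.shape[1]*2,g.shape[0]),interpolation=cv2.INTER_AREA): print("".join(" .:-=+*#%@"[min(9,int(v)//26)] for v in r))
hsv=cv2.cvtColor(c["img"],cv2.COLOR_RGB2HSV)[lo[1]:hi[1],lo[0]:hi[0]]
print("SAT")
for r in hsv[:,:,1]: print("".join(" .:-=+*#%@"[min(9,int(v)//26)]*2 for v in r))
```

```text
pos [ 0.5307 -0.397   0.2314] ori [-1.7983e+02  4.0000e-02  3.4920e+01] q [-42.9  17.   86.8   0.   76.3  12.2]
shift [ 0.0009 -0.0003  0.0964] turn -0.08 (mod 360) t 24.5
top [[261.0, 227.0], [278.0, 216.0], [265.0, 189.0], [249.0, 199.0], [259.0, 200.0]]
[237 177] [290 238]
**********************************************************************************************************
**********************************************************************************************************
********************************************************++++++********************************************
******************************************************++========****************************************++
**************************************************++++==========++**************************************++
**********************************************++++====++****======****************************************
******************************************++++========**%%%%**====++**************************************
****************************************++====++++====**%%%%**======++****
[... 11526 characters left out ...]
++++++++++++======================::::............                
++++++++++++++++++++++++++++++++++++++++++++++++++++++++==================------::::......                
++++++++++++++++++++++++++++++++++++++++++++++++++++++++++========================--::::....          ..  
++++++++++++++++++++++++++++++++++++++++++++++++++++++++++++==========================--::..          ..  
++++++++++++++++++++++++++++++++++++++++++++++++++++++++++++++==========================--::              
++++++++++++++++++++++++++++++++++++++++++++++++++++++++++++++============================--::            
++++++++++++++++++++++++++++++++++++++++++++++++++++++++++++++================================::..
```

apply_moves(
  motion=[
    [[0.001,0,0.02,0,0.5],[0.001,0,0.045,0,0.5],[0.001,0,0.07,0,0.5],[0.001,0,0.085,0,0.5],[0.001,0,0.096,0,0.5],[-0.004,0,0.101,0,0.5],[-0.009,0,0.106,0,0.5],[-0.013,0,0.11,0,0.5],[-0.017,0,0.114,0,0.5],[-0.017,0,0.114,0,0.5]],
  ],
)

```text
time_s: 25.55
position: [0.5169, -0.4067, 0.1193]
orientation: [-180.0, 0.0, 35.0]
contact_force: [0.0, 0.7, -2.5]
grip_width: 0.0597
finger_force: 44.0
```

```bash
python3 -c "
from mv import *
print(observe()['contact_force'],observe()['ft_torque']);to([.5104,-.4105,.110],35)"
```

```text
[ 0.01618119  0.69554315 -2.53265739] [-0.0502014   0.01610582  0.01128339]
pos [ 0.5169 -0.4067  0.1193] ori [-1.7998e+02  2.0000e-02  3.4970e+01] q [-44.3  22.5  92.4  -0.   65.1  10.7]
shift [-0.0075 -0.0006  0.0093] turn -0.03 (mod 360) t 25.55
```

apply_moves(
  motion=[
    [[-0.0015,0,0.002,0,0.5],[-0.003,0,0.004,0,0.5],[-0.0045,0,0.0055,0,0.5],[-0.006,0,0.007,0,0.5],[-0.006,0,0.007,0,0.5],[-0.006,0,0.007,0,0.5]],
  ],
)

```text
time_s: 26.15
position: [0.5127, -0.4096, 0.1123]
orientation: [-180.0, -0.0, 35.0]
contact_force: [-0.1, 0.5, -3.1]
grip_width: 0.0592
finger_force: 43.9
```

apply_moves(
  motion=[
    [[-0.001,0,0.001,0,0.5],[-0.002,0,0.002,0,0.5],[-0.003,0,0.003,0,0.5],[-0.003,0,0.003,0,0.5]],
  ],
)

```text
time_s: 26.55
position: [0.5112, -0.4108, 0.1105]
orientation: [180.0, -0.1, 35.0]
contact_force: [0.9, 4.6, 3.6]
grip_width: 0.0597
finger_force: 44.4
```

apply_moves(
  motion=[
    [[0.0005,0,-0.0005,0,0.5],[0.0005,0,-0.0005,0,0.71],[0.0005,0,-0.0005,0,0.72],[0.0005,0,-0.0005,0,0.75],[0.0005,0,-0.0005,0,0.8],[0.0005,0,-0.0005,0,0.9],[0.0005,0,-0.0005,0,1],[0.0005,0,-0.0005,0,1],[0.0005,0,-0.0005,0,1]],
  ],
  squeeze=20,
)

```text
time_s: 27.45
position: [0.5106, -0.4111, 0.1099]
orientation: [180.0, 0.0, 35.0]
contact_force: [-1.3, -0.5, 0.9]
grip_width: 0.0855
finger_force: 0.0
```

apply_moves(
  motion=[
    [[0,0,-0.01,0,1],[0,0,-0.03,0,1],[0,0,-0.06,0,1],[0,0,-0.1,0,1],[-0.02,0,-0.14,0,1],[-0.05,0,-0.18,0,1],[-0.08,0,-0.2,0,1],[-0.1,0,-0.2,0,1],[-0.1,0,-0.2,0,1]],
  ],
)

```text
time_s: 28.35
position: [0.4271, -0.4706, 0.3127]
orientation: [179.8, 0.1, 34.8]
contact_force: [0.1, 1.5, -0.1]
grip_width: 0.0856
finger_force: 0.0
```

Run:
```python
from asc import *
to([0,0,0])
for n,s,a,k,ref in (("wrist",np.array([.5195,-.4045,.120]),35,1,None),("top",np.array([.5195,-.4045,.120]),35,2,None)):
    c=camera(n);D=(c["camera_matrix"],c["R"],c["t"]);F=frame(np.radians(a));cv2.imwrite(f"pics/z_{n}.png",c["img"][:,:,::-1])
    q=[(-56,30,9),(-56,-30,9),(56,-30,9),(56,30,9)]
    P=proj(D,s+np.array(q)/1e3@F.T);print(n,P.round(1).tolist())
    lo=np.maximum(P.min(0).astype(int)-12,0);hi=P.max(0).astype(int)+12;print(lo,hi)
    g=cv2.cvtColor(c["img"],cv2.COLOR_RGB2GRAY)[lo[1]:hi[1],lo[0]:hi[0]]
    print("asc",((P-lo)*[k,k/2]).round(0).tolist())
    for r in cv2.resize(g,(g.shape[1]*k,g.shape[0]*k//2),interpolation=cv2.INTER_AREA): print("".join(" .:-=+*#%@"[min(9,int(v)//26)] for v in r))
```

```text
pos [ 0.4271 -0.4706  0.3127] ori [1.7977e+02 5.0000e-02 3.4840e+01] q [-54.1  10.6  85.9  -0.1  83.3   1.1]
shift [-0.0815 -0.6315  0.3102]  t 28.35
wrist [[287.3, 100.1], [349.6, 99.9], [344.8, 25.9], [292.0, 26.1]]
[275  13] [361 112]
asc [[12.0, 44.0], [75.0, 43.0], [70.0, 6.0], [17.0, 7.0]]
++*******++++++++++******++++++++++****************++++++++++++++*********************
++++++****+++++++=+==================================+===========+++++++**************
+++++++++***++*+-------+++++++++++++++++++++++=+++++++++++++++++++=------+************
++++++++++++***+:-=----=++++++++++++++++++++++++++++++++++++++++++=-===-:=************
++++++++++++++*+:-=-*%#-=========================================-*@@=--:=************
*+++++++++++++*+:::.:-:...........................................:-::.:-=************
**+++++*++++++*+::.....................................................:-=*+++********
*****++++++++**+::.....................................................:-=*++++*******
+****+*+++++++*+::.....................................................:-=*++++++*****
**********++++*+-:..
[... 11934 characters left out ...]
++++******************************************++==--------======++++++++++++++++++++++++++++++++++++++++++++++++++++++++++++++++********
**************************************************++====--======++++++++++++++++++++++++++++++++++++++++++++++++++++++++++++++++++++********
****************************************************++========++++++++++++++++++++++++++++++++++++++++++++++++++++++++++++++++++************
******************************************************++++++++++++++++++++++++++++++++++++++++++++++++++++++++++++++++++++++++++****++++++++
********************************************************++++++++++++++++++++++++========++++++++++++++++++++++++++++++++++++******++++======
```

```bash
python3 -c "
from rig import *
print(observe()['qd'].round(2)); print(sign_off())"
```

```text
[ 1.23  0.91  0.62  0.12 -0.17 -0.02]
the job is handed in; nothing more can be done
None
```

I've handed the job in, but no verdict came back: in the last camera checks the cover lay seated on the tray with the lens in its recess, the empty holder was upside down on its stand within a few millimetres of its start, and the arm was clear.

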